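# Stack the pill trays, cap them with the double lid, and lift off the outer lid alone

## Task

Make up the pill box: stack the two loose trays squarely, upright, on the fixed base tray and let go, then carry the two nested lids together by the inner lid's post, seat them on the pile and let go of the post. Then take hold of the outer lid, by the sleeve that surrounds the post, and lift it alone, straight up until it is well clear above the post, and finish while still holding it there, level and still, with the inner lid left seated on the pile. Never take the lids apart anywhere but on the pile, and leave the other things on the shelf where they are.

Things in the scene. Friction and masses are not known exactly. Their poses are not given: they have to be found in the camera images.
- base_tray: Open cream plastic pill tray fixed to the shelf, the one nearest straight ahead of the robot (the loose ones lie to the left or right), 84 (x) x 56 (y) x 24 mm high, walls 3 mm, low dividers inside (tops at 14 mm), thin dark pad round its foot. The rim is flat; trays do not interlock. Origin: centre of its underside, z up. Three such trays piled are 72 mm high.
- tray_a: Loose pill tray, the same shape and size as the base tray (84 x 56 x 24 mm, about 60 g), lying on the shelf open side up. Origin: centre of its underside; x along the 84 mm side, y along the 56 mm side, z up. The two loose trays are alike and may be stacked in either order, either way round (half turn).
- tray_b: The other loose pill tray, same shape, size and axes as tray_a.
- inner_lid: Inner aluminium lid, 70 g, under the outer lid. Plate 82 (x) x 54 (y) x 6 mm; stepped plug below, 6 mm deep, 70 x 42 mm, drops with 4 mm play each side into a tray (78 x 50 mm inside); post 20 (x) x 14 (y) mm at the middle, top 61 mm above the origin. Origin: centre of the plate's underside, which rests on the rim (z = 6 mm on the shelf, 72 on the pile). Either way round is fine.
- outer_lid: Outer aluminium lid, 60 g, loose over the inner one, which carries it. Plate 92 (x) x 64 (y) x 3 mm, skirt 5 mm down (inside 88 x 60); sleeve at the middle 38 (x) x 32 (y) mm outside, 28 x 22 inside, from 3 to 27 mm above the origin; the post stands 28 mm out of it. Origin: centre of the plate's underside, 6 mm above the inner lid's when nested. It clears the post after rising 60 mm.
- egg_cup: Bystander: white ceramic egg cup, 48 mm wide, 56 mm high, standing among the trays and lids. Origin: centre of its foot. Leave it alone.
- tweezers: Bystander: steel tweezers, 100 x 12 x 8 mm, lying on the near side of the shelf. Origin: middle of the underside, x along its length. Leave alone.
- whistle: Bystander: red plastic whistle, 50 x 18 x 24 mm, on the far side. Origin: underside of its round chamber. Leave alone.
- magnifier: Bystander: round glass magnifier, 68 mm across, handle 85 mm along its +x, 12 mm high, on the far side. Origin: underside of the lens centre. Leave alone.
- pill_bottle0: Bystander: closed pill bottle, 48 mm wide, 75 mm high, standing in the cream tilt-out bin at the left. Origin: centre of its underside. Leave alone.
- pill_bottle1: Bystander: the second pill bottle in the bin, same size. Leave alone.
Things that resemble listed ones, but are neither listed nor needed, are in the scene too. What is shaped like the tray_b but blue or yellow is not meant.

How it is judged:
On the way, in this order (a step that is already met when the one before it is completed fails the run):
1. both loose trays are piled squarely on the base tray and let go (horizontal distance between each of tray_a, tray_b and base_tray below 0.007 m and angle between the x axis of each of tray_a, tray_b and the x axis of base_tray, either way round below 0.12 rad and angle between each of tray_a, tray_b's own z axis and vertical below 0.06 rad and height (world z) of tray_a between 0.015 and 0.056 m and height (world z) of tray_b between 0.015 and 0.056 m and contact force between the fingers and tray_a below 0.1 N and contact force between the fingers and tray_b below 0.1 N), for 0.2 s.
2. the two nested lids are carried together by the inner lid's post (horizontal distance between each of tray_a, tray_b and base_tray below 0.007 m and angle between the x axis of each of tray_a, tray_b and the x axis of base_tray, either way round below 0.12 rad and angle between each of tray_a, tray_b's own z axis and vertical below 0.06 rad and height (world z) of tray_a between 0.015 and 0.056 m and height (world z) of tray_b between 0.015 and 0.056 m and z of outer_lid in the frame of inner_lid below 0.01 m and angle between outer_lid's own z axis and vertical below 0.08 rad and height (world z) of inner_lid above 0.04 m and contact force between the fingers and inner_lid above 0.5 N and contact force between the fingers and outer_lid below 0.1 N), for 0.2 s.
3. the two nested lids are seated together on the pile and let go (horizontal distance between each of tray_a, tray_b and base_tray below 0.007 m and angle between the x axis of each of tray_a, tray_b and the x axis of base_tray, either way round below 0.12 rad and angle between each of tray_a, tray_b, inner_lid's own z axis and vertical below 0.06 rad and height (world z) of tray_a between 0.015 and 0.056 m and height (world z) of tray_b between 0.015 and 0.056 m and horizontal distance between inner_lid and base_tray below 0.008 m and angle between the x axis of inner_lid and the x axis of base_tray, either way round below 0.15 rad and height (world z) of inner_lid between 0.069 and 0.0755 m and z of outer_lid in the frame of inner_lid below 0.01 m and angle between outer_lid's own z axis and vertical below 0.08 rad and contact force between the fingers and inner_lid below 0.1 N and contact force between the fingers and outer_lid below 0.1 N), for 0.2 s.
At the end, for the whole second after the job is handed in: Trays flat on the base tray (each within 7 mm, 7 deg); inner lid seated flat on the pile (within 8 mm, 8.5 deg of the base tray); fingers hold the outer lid still and level (11 deg), 70 mm or more above the inner lid, origin to origin, within 30 mm sideways, not touching it (horizontal distance between each of tray_a, tray_b and base_tray below 0.007 m and angle between the x axis of each of tray_a, tray_b and the x axis of base_tray, either way round below 0.12 rad and angle between each of tray_a, tray_b, inner_lid's own z axis and vertical below 0.06 rad and height (world z) of tray_a between 0.015 and 0.056 m and height (world z) of tray_b between 0.015 and 0.056 m and horizontal distance between inner_lid and base_tray below 0.008 m and angle between the x axis of inner_lid and the x axis of base_tray, either way round below 0.15 rad and height (world z) of inner_lid between 0.069 and 0.0755 m and z of outer_lid in the frame of inner_lid above 0.07 m and horizontal distance between outer_lid and inner_lid below 0.03 m and angle between outer_lid's own z axis and vertical below 0.2 rad and contact force between the fingers and outer_lid above 0.5 N and contact force between each of outer_lid, the fingers and inner_lid below 0.05 N and linear speed of each of outer_lid, inner_lid below 0.02 m/s); the arm keeps its last pose, push and grip.
It fails at once if the lids are taken apart before they are seated, or the inner lid leaves its seat on the pile once the outer lid is off (distance between outer_lid and inner_lid above 0.03 m and not (horizontal distance between inner_lid and base_tray below 0.009 m and height (world z) of inner_lid between 0.068 and 0.0775 m and angle between inner_lid's own z axis and vertical below 0.1 rad)).
It fails at once if a bystander is disturbed (moved over 20 mm) (distance of any of egg_cup, tweezers, whistle, magnifier, pill_bottle0, pill_bottle1 from where it was at the start of the episode above 0.02 m).
It also fails if it takes over 64 s, if anything falls off the work surface, if the arm or the gripper's body presses on something with over 40 N, if the wrist force passes 120 N, or if a joint passes its speed limit or range.

## Robot

A 6-joint arm with a two-finger parallel gripper is mounted at the origin on the work surface. World frame = base frame: x ahead of the robot, y to its left, z up, the work surface at z = 0. Lengths are in m, angles in rad, forces in N, time in s.
With the tool pointing down it reaches from about 0.275 to 0.775 m from the base axis. Payload 14.6 kg.
Tool frame: the origin (TCP) lies on the centre line of the jaws, within the pads' length; the fingertips stand 14 mm ahead of it and the grasp point (between the pads) lies 5 mm behind it; y points along the fingers, z is the direction in which the jaws open and shut, and the axes are right-handed (so a half turn about y gives the same grasp; the last joint's range is limited). The gripper opens to 85 mm and grips with 20 to 120 N. Pads are 22 mm wide; open, the fingers measure 114 mm over their backs; the gripper's body (76 mm by 85 mm) begins 54 mm behind the grasp point. The pads swing forward as they close: fully open they stand 13 mm farther back than shut.
Start: joints at [1.071, 0.263, -0.048, 1.259, 0, 1.415], TCP at [0.177, 0.494, 0.245] pointing down, gripper open.
Joint ranges: [-2.65, 2.65], [-0.89, 1.7], [-1.18, 1.37], [-2.13, 2.11], [-1.35, 1.29], [-3.14, 3.14]. Speed limits (rad/s): [1.89, 1.89, 2.57, 2.79, 3.14, 3.14].

## Interface

Orientations are given as a unit quaternion [w, x, y, z].
In Python, from rig import monitor, viewer, order gives the robot as it stands. The module is installed in compiled form; this text tells all that it offers.
- The arm moves only by the tool servo_tool, never from a script. Its argument "rows" is a list of rows, each an object of numbers: "tx", "ty", "tz": the shift along the tool's x, y, z scaled (see below); "wx", "wy", "wz": the turn, a rotation vector about the tool's x, y, z scaled (see below); "grip": the gripper command: -1 is shut, 1 is fully open, values between are in proportion. In form: [{"tx": .., "ty": .., "tz": .., "wx": .., "wy": .., "wz": .., "grip": ..}, ...]. A call has 1 to 8 rows; each row is the pose to reach, as a shift and turn from the pose commanded when the call began, along the tool's axes at that moment; what a row does not reach only later rows make up. The controller multiplies each number of a shift by 500 mm and each number of a turn by pi/2 rad. A row lasts 1/10 s, in which the tool goes at most 50 mm and 8.59 degrees, less where a joint would pass 70% of its speed; a pose out of reach is approached as far as the arm can. A call with a number of a shift or a turn outside -1 to 1 is refused whole. A call with a gripper value outside its range is refused whole. The fingers move at their own pace and stop on an object; "squeeze" is the grip in N (left out, the last holds). Time passes only in rows, so rows that repeat a pose let the fingers close. It gives the time, the measured TCP pose, the force and the opening at its end, in the units of the state.
- monitor.get_obs(): the state, without advancing time (a new reading comes with each control period).
- viewer.read_camera(name): name is "scene" or "top" or "wrist"; returns (picture, depth): 400x640x3 uint8, blue, green, red; 400x640 float32, m along the optical axis (not along the pixel's ray), 0 where there is no reading.
- viewer.camera_info(name): a dict with "fovy" (degrees; the focal length in pixels is half the picture's height over the tangent of half this angle, whatever the lens; pixels are square), "cx", "cy" (the principal point, pixels), "distortion" ([k1, k2, p1, p2, k3] as OpenCV has them; the pictures are not rectified), "camera_from_world" (4x4, takes a point from world to camera coordinates). Camera axes: x right, y down, z forward; pixel columns grow to the right and rows downward; lengths in m; the calibration is good to about 2 mm. A picture is of the moment at which its call begins: read the wrist's pose just before it. camera_info takes no time and is no camera call; for the wrist camera it gives the pose at the moment of the call.
- order.hand_in(): hands the job in, once; it reports no verdict.
The state is a dict: "t": time; "q": joint angles; "qd": joint speeds; "effort": joint torques, N m; "tcp_pos": TCP position; "ee_rot": TCP orientation; "contact_force": force on the tool from outside, world axes, zero at the start; "wrist_torque": the same for the moment, N m; "gripper_width": finger opening in m.
Only numpy, scipy, OpenCV 4.12 (cv2) and the standard library are available. Lean on these libraries where they do the work, as an engineer would, in place of code of your own. Each camera call takes 0.05 s, during which the arm holds its last target. There are 200 camera calls.

## Working session

There is one attempt and no reset: what is moved stays moved. The work goes in short steps, Python scripts to look and compute and a tool call to move; the robot and the scene stay as the last step left them, time stands still between calls to the robot, and variables do not carry over. Pictures are saved under pics/ and viewed, about 8 in all and at most 12, crops included, and the job is handed in when it is done.

Besides the shell and the picture viewer there is one more tool, called after ">>>" as a command line: name --argument value ..., lists and objects as JSON in quotes. servo_tool: Moves the arm, as the interface text tells. Shifts and turns lie within -1 to 1; 1 stands for 500 mm of shift or pi/2 rad of turn. Its arguments: {"type":"object","properties":{"rows":{"type":"array","items":{"type":"object","properties":{"tx":{"type":"number"},"ty":{"type":"number"},"tz":{"type":"number"},"wx":{"type":"number"},"wy":{"type":"number"},"wz":{"type":"number"},"grip":{"type":"number"}}}},"squeeze":{"type":"number"}},"required":["rows"]}

```bash
mkdir -p pics; cat > h.py <<'E'
import numpy as np, cv2
from rig import monitor, viewer, order
def cam(n):
    i=viewer.camera_info(n); im,d=viewer.read_camera(n)
    f=200/np.tan(np.radians(i['fovy'])/2)
    K=np.array([[f,0,i['cx']],[0,f,i['cy']],[0,0,1]])
    return im,d,K,np.array(i['distortion'],float),np.array(i['camera_from_world'])
def ray(uv,K,D,T):
    p=cv2.undistortPoints(np.array(uv,float).reshape(-1,1,2),K,D).reshape(-1,2)
    d=np.c_[p,np.ones(len(p))]@T[:3,:3]
    return -T[:3,:3].T@T[:3,3],d
def plane(uv,z,K,D,T):
    c,d=ray(uv,K,D,T); return c+d*((z-c[2])/d[:,2])[:,None]
def cloud(dep,K,D,T):
    v,u=np.mgrid[:400,:640]; uv=np.c_[u.ravel(),v.ravel()]
    c,d=ray(uv,K,D,T); return (c+d*dep.ravel()[:,None]).reshape(400,640,3)
def proj(P,K,D,T):
    return cv2.projectPoints(np.array(P,float).reshape(-1,1,3),cv2.Rodrigues(T[:3,:3])[0],T[:3,3],K,D)[0].reshape(-1,2)
E
python3 - <<'E'
from h import *
print(monitor.get_obs())
for n in['scene','top','wrist']:
    im,d,K,D,T=cam(n); np.savez(f'{n}0.npz',im=im,d=d,K=K,D=D,T=T)
    cv2.imwrite(f'pics/{n}0.png',im); print(n,K[0,0],D,-T[:3,:3].T@T[:3,3],T[2,:3],(d>0).mean())
E
```

```text
{'t': 0.0, 'q': array([ 1.07069683e+00,  2.63523801e-01, -4.89631995e-02,  1.25940015e+00,
       -1.85402537e-05,  1.41548758e+00]), 'qd': array([-0.0004301 , -0.00016785, -0.00193397, -0.00023028, -0.00175699,
        0.00125286]), 'effort': array([-1.33554222e-03, -6.37624812e+01,  3.84561110e+01,  1.41257656e-02,
       -1.18396292e-04, -2.76925896e-07]), 'tcp_pos': array([0.17733117, 0.4938538 , 0.244815  ]), 'ee_rot': array([-0.69625776,  0.69699226, -0.12141692,  0.12118106]), 'contact_force': array([-0.16632435, -0.30900003,  0.04698527]), 'wrist_torque': array([-0.05125468,  0.00290028,  0.00032799]), 'gripper_width': 0.08539785503561013}
scene 490.3497449964707 [-0.09916551  0.          0.          0.          0.        ] [ 1.07957688 -0.62636679  0.8384276 ] [-0.43174279  0.63420475 -0.64139107] 0.9961953125
top 367.8560183922523 [0.01985928 0.         0.         0.         0.        ] [0.48262834 0.12460238 0.89591692] [ 0.08061244  0.00431322 -0.99673619] 0.9958828125
wrist 339.2268255950601 [-0.03448538  0.          0.          0.          0.        ] [0.10773387 0.51810677 0.37383546] [ 0.2718266  -0.09929252 -0.95721016] 0.99612109375
```

View pics/top0.png

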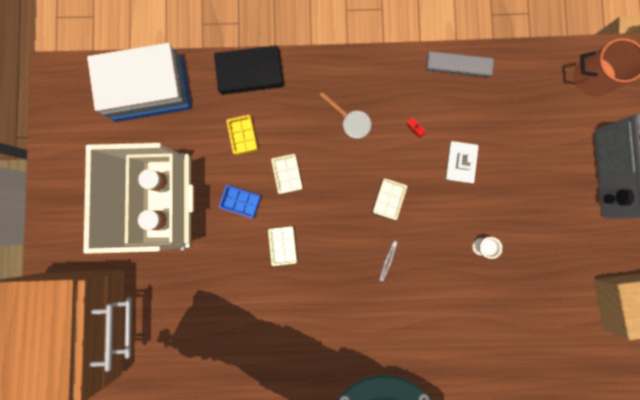

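View pics/scene0.png

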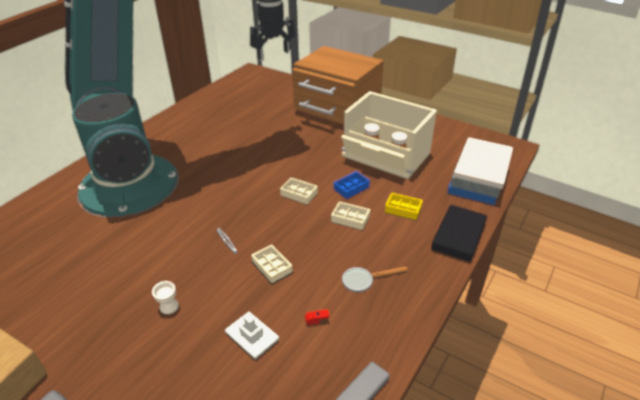

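The top view shows the cream trays at (286,174), (283,246) and (390,199). The last is the base, straight ahead. The nested lids are at (463,162), the egg cup at (487,247), the tweezers at (388,260), and the blue and yellow decoys are on the left. The scene view agrees.

```bash
cat > m.py <<'E'
from h import *
seeds={'top':{'A':(286,174),'B':(283,246),'base':(390,199),'lid':(463,162)},'scene':{'B':(299,190),'A':(351,215),'base':(272,264),'lid':(251,336)}}
for n in seeds:
    z=np.load(f'{n}0.npz'); im,d,K,D,T=[z[k] for k in('im','d','K','D','T')]
    P=cloud(d,K,D,T); hsv=cv2.cvtColor(im,cv2.COLOR_BGR2HSV)
    print(n,'tcp px',proj([[.177,.494,.245]],K,D,T))
    for k,(u,v) in seeds[n].items():
        w=P[v-28:v+29,u-32:u+33].reshape(-1,3); hh=hsv[v-28:v+29,u-32:u+33].reshape(-1,3)
        s=(w[:,2]>.012)&(w[:,2]<.1)&(hh[:,2]>100)&(hh[:,1]<110)
        q=w[s]; top=q[(q[:,2]>(.017 if k!='lid' else .004))]
        r=cv2.minAreaRect(top[:,:2].astype(np.float32)*1000)
        tbl=np.median(w[(hh[:,1]>120)][:,2])
        print(k,len(q),'rect',np.round(r[0],1),np.round(r[1],1),round(r[2],1),'z pct',np.round(np.percentile(q[:,2]*1000,[5,50,90,97,100]),1),'table',round(tbl*1000,1))
        # colour-only contour onto rim plane
        m=((hsv[...,2]>130)&(hsv[...,1]<(110 if k!='lid' else 60))).astype(np.uint8); 
        c=[c for c in cv2.findContours(m,0,2)[0] if cv2.pointPolygonTest(c,(u,v),True)>-3 and cv2.contourArea(c)>200]
        for cc in c:
            if n=='top':
                X=plane(cc.reshape(-1,2),.024 if k!='lid' else .015,K,D,T)[:,:2]
                r=cv2.minAreaRect((X*1000).astype(np.float32)); print('   contour',np.round(r[0],1),np.round(r[1],1),round(r[2],1))
E
python3 m.py
```

```text
top tcp px [[109.70318463 418.20634688]]
A 253 rect [617.3 212.7] [84.4 56.1] 10.5 z pct [12.7 22.5 24.9 25.9 27. ] table -0.1
   contour [617.4 211.2] [91.3 63. ] 10.5
B 255 rect [445.8 226.7] [83.8 56.4] 4.8 z pct [13.1 22.5 25.5 26.5 28.8] table 0.0
   contour [446.8 225.6] [91.  63.2] 5.1
base 284 rect [549.5 -31.8] [56.4 84.2] 70.1 z pct [12.6 22.1 24.9 26.2 27.8] table -0.3
   contour [549.6 -32.3] [62.7 90.9] 70.0
lid 980 rect [ 633.9 -212.2] [64.7 92.1] 80.5 z pct [12.8 15.4 40.9 66.5 69.4] table -0.4
   contour [ 634.4 -210.6] [68.5 95.6] 80.1
scene tcp px [[273.79398958  55.40463705]]
B 355 rect [447. 225.] [88.5 65.1] 3.6 z pct [12.5 18.6 25.1 26.2 28.5] table 0.6
A 395 rect [618.8 211.1] [86.6 63. ] 8.2 z pct [12.6 18.7 24.9 26.2 27.5] table 0.6
base 438 rect [551.2 -34. ] [59.2 86.9] 68.8 z pct [12.8 19.2 25.  26.1 28.6] table 0.3
lid 1234 rect [ 635. -214.] [66.8 94.7] 79.9 z pct [13.1 16.3 47.3 67.3 71.3] table 0.1
```

View pics/wrist0.png

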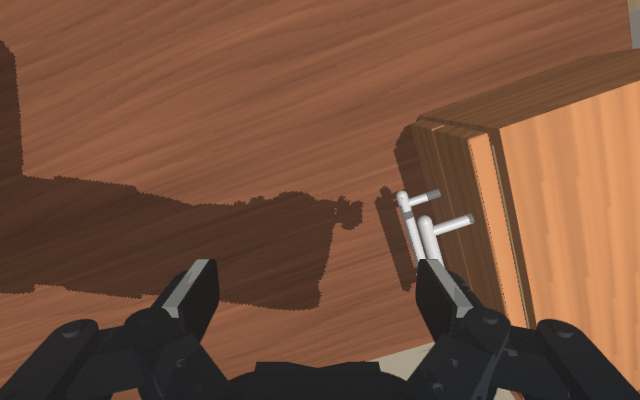

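```bash
cat > plan.py <<'E'
import sys; from h import *
from scipy.spatial.transform import Rotation as R
# args: x,y,z(mm),jawyaw(deg) ... -> numbers for a call
o=monitor.get_obs(); p=o['tcp_pos']; w,x,y,z=o['ee_rot']; r0=R.from_quat([x,y,z,w]); M=r0.as_matrix()
print('t',round(o['t'],2),'tcp',np.round(p*1000,1),'jaw yaw',round(np.degrees(np.arctan2(M[1,2],M[0,2])),1),'y axis',np.round(M[:,1],3),'q',np.round(o['q'],2),'w',round(o['gripper_width']*1000,1),'F',np.round(o['contact_force'],1))
cur=np.degrees(np.arctan2(M[1,2],M[0,2]))
for a in sys.argv[1:]:
    X,Y,Z,yaw=map(float,a.split(','))
    while yaw-cur>90: yaw-=180
    while yaw-cur<-90: yaw+=180
    zc=np.array([np.cos(np.radians(yaw)),np.sin(np.radians(yaw)),0]); yc=np.array([0,0,-1.]); xc=np.cross(yc,zc)
    rv=(r0.inv()*R.from_matrix(np.c_[xc,yc,zc])).as_rotvec(); s=M.T@(np.array([X,Y,Z])/1000-p)
    print(a,'t',np.round(s/.5,4),'w',np.round(rv/(np.pi/2),4),'rows>=',round(max(np.linalg.norm(s)/.05,np.degrees(np.linalg.norm(rv))/8.59),1))
E
python3 plan.py 446.4,225.8,100,94.6 446.4,225.8,18,94.6 617.8,211.7,100,100
```

```text
t 0.15 tcp [177.4 493.9 245. ] jaw yaw 70.2 y axis [-0.    -0.001 -1.   ] q [ 1.07  0.26 -0.05  1.26 -0.    1.42] w 85.1 F [0.  0.  0.1]
446.4,225.8,100,94.6 t [ 0.6877  0.2901 -0.3226] w [ 4.000e-04 -2.706e-01 -2.000e-04] rows>= 8.1
446.4,225.8,18,94.6 t [ 0.6877  0.4541 -0.3225] w [ 4.000e-04 -2.706e-01 -2.000e-04] rows>= 8.8
617.8,211.7,100,100 t [ 1.0198  0.29   -0.2333] w [ 4.000e-04 -3.306e-01 -2.000e-04] rows>= 10.9
```

>>> servo_tool --rows '[{"tx":0.688,"ty":0.29,"tz":-0.322,"wx":0,"wy":-0.27,"wz":0,"grip":0.65},{"tx":0.688,"ty":0.29,"tz":-0.322,"wx":0,"wy":-0.27,"wz":0,"grip":0.65},{"tx":0.688,"ty":0.29,"tz":-0.322,"wx":0,"wy":-0.27,"wz":0,"grip":0.65},{"tx":0.688,"ty":0.29,"tz":-0.322,"wx":0,"wy":-0.27,"wz":0,"grip":0.65},{"tx":0.688,"ty":0.29,"tz":-0.322,"wx":0,"wy":-0.27,"wz":0,"grip":0.65},{"tx":0.688,"ty":0.29,"tz":-0.322,"wx":0,"wy":-0.27,"wz":0,"grip":0.65},{"tx":0.688,"ty":0.29,"tz":-0.322,"wx":0,"wy":-0.27,"wz":0,"grip":0.65},{"tx":0.688,"ty":0.29,"tz":-0.322,"wx":0,"wy":-0.27,"wz":0,"grip":0.65}]'

```text
t: 0.95
tcp_pos: [0.4342, 0.2383, 0.107]
ee_rot: [0.707, -0.707, -0.028, 0.028]
contact_force: [0.4, 0.9, -0.2]
gripper_width: 0.0704
```

>>> servo_tool --rows '[{"grip":0.65},{"grip":0.65},{"grip":0.65}]'

```text
$.rows[0]: bad value
```

```bash
python3 plan.py 446.4,225.8,100,94.6 446.4,225.8,18,94.6; python3 - <<'E'
from h import *
im,d,K,D,T=cam('wrist'); cv2.imwrite('pics/wB.png',im); P=cloud(d,K,D,T)
q=P.reshape(-1,3); hsv=cv2.cvtColor(im,cv2.COLOR_BGR2HSV).reshape(-1,3)
s=(q[:,2]>.019)&(q[:,2]<.029)&(abs(q[:,0]-.446)<.07)&(abs(q[:,1]-.226)<.06)&(hsv[:,2]>110)&(hsv[:,1]<110)
print(s.sum(),cv2.minAreaRect((q[s][:,:2]*1000).astype(np.float32)),np.percentile(q[s][:,2],[10,50,90]))
E
```

```text
t 0.95 tcp [434.2 238.3 107. ] jaw yaw 94.5 y axis [ 0.  0. -1.] q [ 0.34  0.3  -0.39  0.88  0.    0.26] w 70.4 F [ 0.4  0.9 -0.2]
446.4,225.8,100,94.6 t [ 0.0224  0.0139 -0.0268] w [-0.     -0.0007  0.0001] rows>= 0.4
446.4,225.8,18,94.6 t [ 0.0224  0.1779 -0.0268] w [-0.     -0.0007  0.0001] rows>= 1.8
2277 ((446.47125244140625, 225.1046905517578), (84.82479858398438, 56.302452087402344), 4.641891002655029) [0.02094749 0.0240461  0.02497439]
```

View pics/wB.png

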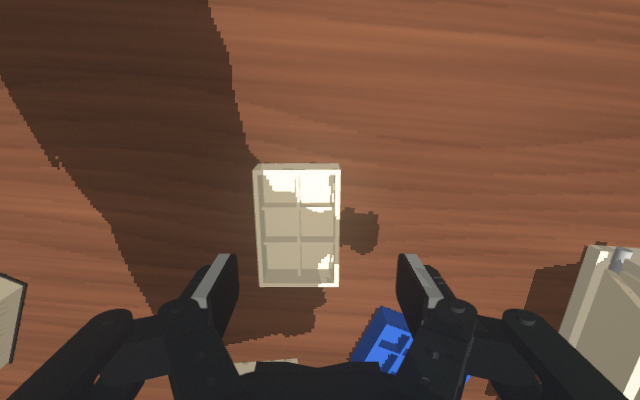

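The wrist view shows tray B at (298,225). Its depth gives (446.5, 225.1) and yaw 4.6°, which agrees with the top view. I'll settle before descending.

>>> servo_tool --rows '[{"tx":0,"ty":0,"tz":0,"wx":0,"wy":0,"wz":0,"grip":0.65},{"tx":0,"ty":0,"tz":0,"wx":0,"wy":0,"wz":0,"grip":0.65},{"tx":0,"ty":0,"tz":0,"wx":0,"wy":0,"wz":0,"grip":0.65}]'

```text
t: 1.3
tcp_pos: [0.4326, 0.2407, 0.108]
ee_rot: [0.707, -0.706, -0.029, 0.028]
contact_force: [0.3, 0.5, 0.4]
gripper_width: 0.0705
```

```bash
python3 plan.py 446.5,225.4,45,94.6 446.5,225.4,18,94.6
```

```text
t 1.3 tcp [432.6 240.7 108. ] jaw yaw 94.6 y axis [ 0.  0. -1.] q [ 0.34  0.3  -0.39  0.88  0.    0.26] w 70.5 F [0.3 0.5 0.4]
446.5,225.4,45,94.6 t [ 0.0251  0.126  -0.0327] w [-0.0001  0.0002  0.0002] rows>= 1.3
446.5,225.4,18,94.6 t [ 0.0251  0.18   -0.0327] w [-0.0001  0.0002  0.0002] rows>= 1.8
```

>>> servo_tool --rows '[{"tx":0.025,"ty":0.05,"tz":-0.033,"wx":0,"wy":0,"wz":0,"grip":0.65},{"tx":0.025,"ty":0.08,"tz":-0.033,"wx":0,"wy":0,"wz":0,"grip":0.65},{"tx":0.025,"ty":0.12,"tz":-0.033,"wx":0,"wy":0,"wz":0,"grip":0.65},{"tx":0.025,"ty":0.16,"tz":-0.033,"wx":0,"wy":0,"wz":0,"grip":0.65},{"tx":0.025,"ty":0.18,"tz":-0.033,"wx":0,"wy":0,"wz":0,"grip":0.65},{"tx":0.025,"ty":0.18,"tz":-0.033,"wx":0,"wy":0,"wz":0,"grip":0.65},{"tx":0.025,"ty":0.18,"tz":-0.033,"wx":0,"wy":0,"wz":0,"grip":0.0},{"tx":0.025,"ty":0.18,"tz":-0.033,"wx":0,"wy":0,"wz":0,"grip":0.0}]' --squeeze 30

```text
t: 2.1
tcp_pos: [0.4473, 0.2249, 0.0186]
ee_rot: [0.707, -0.706, -0.029, 0.028]
contact_force: [-0.4, -0.1, -0.5]
gripper_width: 0.0553
```

>>> servo_tool --rows '[{"tx":0,"ty":0,"tz":0,"wx":0,"wy":0,"wz":0,"grip":0.0},{"tx":0,"ty":0,"tz":0,"wx":0,"wy":0,"wz":0,"grip":0.0},{"tx":0,"ty":0,"tz":0,"wx":0,"wy":0,"wz":0,"grip":0.0}]'

```text
t: 2.4
tcp_pos: [0.4474, 0.2248, 0.0186]
ee_rot: [0.707, -0.706, -0.029, 0.028]
contact_force: [-2.7, 1.5, 7.7]
gripper_width: 0.0552
```

```bash
python3 plan.py 446.4,225.8,110,94.6 550,-32.6,110,70 550,-32.6,44,70
```

```text
t 2.4 tcp [447.4 224.8  18.6] jaw yaw 94.6 y axis [ 0.001  0.001 -1.   ] q [ 0.3   0.41 -0.52  0.65  0.    0.22] w 55.2 F [-2.7  1.5  7.7]
446.4,225.8,110,94.6 t [-0.0016 -0.1829  0.0023] w [-0.0005 -0.0005  0.0009] rows>= 1.8
550,-32.6,110,70 t [ 0.164  -0.183  -0.5293] w [-0.0007  0.2728  0.0008] rows>= 5.8
550,-32.6,44,70 t [ 0.1638 -0.051  -0.5294] w [-0.0007  0.2728  0.0008] rows>= 5.6
```

>>> servo_tool --rows '[{"tx":0,"ty":-0.04,"tz":0,"wx":0,"wy":0,"wz":0,"grip":0.0},{"tx":0,"ty":-0.12,"tz":0,"wx":0,"wy":0,"wz":0,"grip":0.0},{"tx":0.05,"ty":-0.183,"tz":-0.08,"wx":0,"wy":0.08,"wz":0,"grip":0.0},{"tx":0.08,"ty":-0.183,"tz":-0.17,"wx":0,"wy":0.12,"wz":0,"grip":0.0},{"tx":0.1,"ty":-0.183,"tz":-0.26,"wx":0,"wy":0.17,"wz":0,"grip":0.0},{"tx":0.12,"ty":-0.183,"tz":-0.35,"wx":0,"wy":0.22,"wz":0,"grip":0.0},{"tx":0.15,"ty":-0.183,"tz":-0.44,"wx":0,"wy":0.25,"wz":0,"grip":0.0},{"tx":0.165,"ty":-0.183,"tz":-0.51,"wx":0,"wy":0.274,"wz":0,"grip":0.0}]'

```text
t: 3.2
tcp_pos: [0.5505, -0.0259, 0.1098]
ee_rot: [-0.696, 0.696, -0.124, 0.125]
contact_force: [0.5, 0.7, -0.9]
gripper_width: 0.0556
```

>>> servo_tool --rows '[{"tx":0,"ty":0,"tz":-0.01,"wx":0,"wy":0,"wz":0,"grip":0.0},{"tx":0,"ty":0,"tz":-0.01,"wx":0,"wy":0,"wz":0,"grip":0.0},{"tx":0,"ty":0,"tz":-0.01,"wx":0,"wy":0,"wz":0,"grip":0.0}]'

```text
t: 3.5
tcp_pos: [0.5473, -0.0271, 0.1093]
ee_rot: [0.696, -0.696, 0.123, -0.123]
contact_force: [-0.2, 0.6, 0.6]
gripper_width: 0.0552
```

```bash
python3 plan.py 550.8,-32.9,110,69.9 550.8,-32.9,44,69.9; cat > blob.py <<'E'
import sys; from h import *
# blob.py cam zlo zhi cx cy half [save]
n=sys.argv[1]; zl,zh,cx,cy,hf=[float(v)/1000 for v in sys.argv[2:7]]
im,d,K,D,T=cam(n); q=cloud(d,K,D,T).reshape(-1,3); hsv=cv2.cvtColor(im,cv2.COLOR_BGR2HSV).reshape(-1,3)
s=(q[:,2]>zl)&(q[:,2]<zh)&(np.hypot(q[:,0]-cx,q[:,1]-cy)<hf)&(hsv[:,2]>110)&(hsv[:,1]<110)
r=cv2.minAreaRect((q[s][:,:2]*1000).astype(np.float32)); a=r[2]+(90 if r[1][1]>r[1][0] else 0)
print(n,s.sum(),'c',np.round(r[0],1),'size',np.round(r[1],1),'long yaw',round((a+90)%180-90,1),'z',np.round(np.percentile(q[s][:,2],[5,50,95])*1000,1))
if len(sys.argv)>7: cv2.imwrite(sys.argv[7],im)
E
python3 blob.py top 95 125 550 -33 75; python3 blob.py scene 95 125 550 -33 75; python3 blob.py wrist 18 32 550 -33 75; python3 blob.py top 18 30 550 -33 75; python3 blob.py wrist 95 125 550 -33 75 pics/wc.png
```

```text
t 3.5 tcp [547.3 -27.1 109.3] jaw yaw 69.9 y axis [-0.  0. -1.] q [-0.2   0.38 -0.26  0.93  0.    0.15] w 55.2 F [-0.2  0.6  0.6]
550.8,-32.9,110,69.9 t [ 0.0106 -0.0013 -0.0085] w [-0.0001  0.0003 -0.0001] rows>= 0.1
550.8,-32.9,44,69.9 t [ 0.0106  0.1307 -0.0085] w [-0.0001  0.0003 -0.0001] rows>= 1.3
top 184 c [546.6 -17.5] size [54.4 92.9] long yaw -7.1 z [ 95.3 110.  116. ]
scene 665 c [550.9 -28.4] size [70.9 87.5] long yaw -11.6 z [ 95.6 104.6 116.3]
wrist 683 c [514.8 -20.8] size [55.3  9.5] long yaw 70.4 z [18.7 24.1 25.3]
top 44 c [544.3 -10.2] size [98.5 45. ] long yaw 12.9 z [20.7 23.3 26. ]
wrist 15242 c [547.6 -26. ] size [64.9 84.9] long yaw -20.1 z [ 95.6 106.1 115.6]
```

View pics/wc.png

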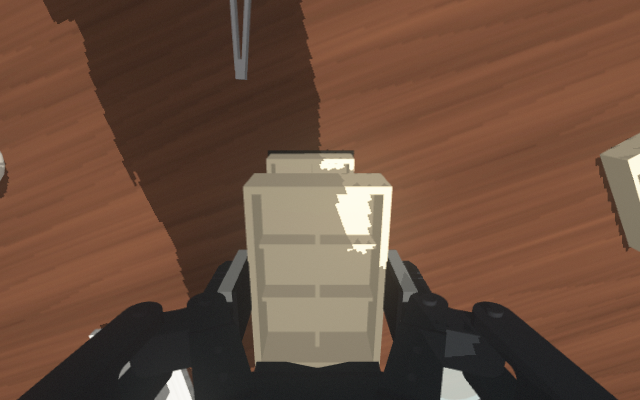

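The held tray B is level and parallel to the base, whose end is visible at (311,160). The visible edge puts the base centre at about (549.8, -33.5), which is consistent, so I'm lowering.

>>> servo_tool --rows '[{"tx":0.0098,"ty":0.04,"tz":-0.009,"wx":0,"wy":0,"wz":0,"grip":0.0},{"tx":0.0098,"ty":0.09,"tz":-0.009,"wx":0,"wy":0,"wz":0,"grip":0.0},{"tx":0.0098,"ty":0.12,"tz":-0.009,"wx":0,"wy":0,"wz":0,"grip":0.0},{"tx":0.0098,"ty":0.132,"tz":-0.009,"wx":0,"wy":0,"wz":0,"grip":0.0},{"tx":0.0098,"ty":0.132,"tz":-0.009,"wx":0,"wy":0,"wz":0,"grip":0.0},{"tx":0.0098,"ty":0.132,"tz":-0.009,"wx":0,"wy":0,"wz":0,"grip":0.0}]'

```text
t: 4.35
tcp_pos: [0.5509, -0.0335, 0.0436]
ee_rot: [0.696, -0.696, 0.123, -0.123]
contact_force: [-0.4, 0.3, 0.5]
gripper_width: 0.0554
```

```bash
python3 plan.py 550.3,-33.2,43,69.9
```

```text
t 4.35 tcp [550.9 -33.5  43.6] jaw yaw 69.9 y axis [ 0. -0. -1.] q [-0.21  0.45 -0.35  0.77  0.    0.14] w 55.4 F [-0.4  0.3  0.5]
550.3,-33.2,43,69.9 t [-0.0014  0.0011  0.0002] w [-0.0001  0.0001  0.0003] rows>= 0.0
```

>>> servo_tool --rows '[{"tx":-0.001,"ty":0.002,"tz":0,"wx":0,"wy":0,"wz":0,"grip":0.0},{"tx":-0.001,"ty":0.002,"tz":0,"wx":0,"wy":0,"wz":0,"grip":0.0},{"tx":-0.001,"ty":0.002,"tz":0,"wx":0,"wy":0,"wz":0,"grip":0.45},{"tx":-0.001,"ty":0.002,"tz":0,"wx":0,"wy":0,"wz":0,"grip":0.65},{"tx":-0.001,"ty":0.002,"tz":0,"wx":0,"wy":0,"wz":0,"grip":0.65},{"tx":-0.001,"ty":-0.05,"tz":0,"wx":0,"wy":0,"wz":0,"grip":0.65},{"tx":-0.001,"ty":-0.15,"tz":0,"wx":0,"wy":0,"wz":0,"grip":0.65},{"tx":-0.001,"ty":-0.17,"tz":0,"wx":0,"wy":0,"wz":0,"grip":0.65}]'

```text
t: 5.15
tcp_pos: [0.552, -0.034, 0.1325]
ee_rot: [-0.696, 0.696, -0.121, 0.125]
contact_force: [0.7, -0.3, -0.2]
gripper_width: 0.0705
```

```bash
python3 plan.py 617.5,211.7,115,100 617.5,211.7,18,100; python3 blob.py wrist 42 55 550 -33 75; python3 blob.py top 42 55 550 -33 75;python3 blob.py scene 42 55 550 -33 75
```

```text
t 5.15 tcp [552.  -34.  132.5] jaw yaw 69.9 y axis [ 0.006 -0.001 -1.   ] q [-0.21  0.36 -0.21  0.99  0.    0.14] w 70.5 F [ 0.7 -0.3 -0.2]
617.5,211.7,115,100 t [-0.0462  0.0352  0.5064] w [ 0.0004 -0.3346  0.0037] rows>= 5.1
617.5,211.7,18,100 t [-0.0473  0.2292  0.5062] w [ 0.0004 -0.3346  0.0037] rows>= 5.6
wrist 2418 c [549.7 -34.4] size [55.6 84.9] long yaw -20.2 z [43.4 48.1 49.3]
top 92 c [548.4 -32.3] size [56.  83.4] long yaw -20.1 z [43.  47.3 49.9]
scene 255 c [550. -35.] size [58.7 87.3] long yaw -20.3 z [42.4 46.8 49.9]
```

Tray B sits within about 1 mm of the base position. Next is tray A.

>>> servo_tool --rows '[{"tx":-0.01,"ty":0.03,"tz":0.1,"wx":0,"wy":-0.07,"wz":0,"grip":0.65},{"tx":-0.02,"ty":0.035,"tz":0.2,"wx":0,"wy":-0.14,"wz":0,"grip":0.65},{"tx":-0.03,"ty":0.035,"tz":0.3,"wx":0,"wy":-0.21,"wz":0,"grip":0.65},{"tx":-0.04,"ty":0.035,"tz":0.4,"wx":0,"wy":-0.28,"wz":0,"grip":0.65},{"tx":-0.046,"ty":0.035,"tz":0.47,"wx":0,"wy":-0.335,"wz":0.003,"grip":0.65},{"tx":-0.046,"ty":0.035,"tz":0.506,"wx":0,"wy":-0.335,"wz":0.003,"grip":0.65},{"tx":-0.046,"ty":0.035,"tz":0.506,"wx":0,"wy":-0.335,"wz":0.003,"grip":0.65},{"tx":-0.046,"ty":0.035,"tz":0.506,"wx":0,"wy":-0.335,"wz":0.003,"grip":0.65}]'

```text
t: 6.1
tcp_pos: [0.6149, 0.2116, 0.1089]
ee_rot: [0.705, -0.704, -0.059, 0.064]
contact_force: [-0.4, 0.0, -0.1]
gripper_width: 0.0709
```

>>> servo_tool --rows '[{"tx":0,"ty":0,"tz":0,"wx":0,"wy":0,"wz":0,"grip":0.65},{"tx":0,"ty":0,"tz":0,"wx":0,"wy":0,"wz":0,"grip":0.65}]'

```text
t: 6.3
tcp_pos: [0.6154, 0.2108, 0.1104]
ee_rot: [0.705, -0.704, -0.06, 0.063]
contact_force: [0.4, -0.1, -0.1]
gripper_width: 0.0703
```

```bash
python3 blob.py wrist 18 32 617 212 75;  python3 plan.py 617.5,211.7,60,100 617.5,211.7,18.5,100
```

```text
wrist 2333 c [618.4 211. ] size [85.2 55.5] long yaw 10.2 z [19.2 24.  25.3]
t 6.35 tcp [615.5 210.9 110.6] jaw yaw 100.0 y axis [-0.005  0.    -1.   ] q [0.2  0.54 0.03 1.07 0.   0.03] w 70.8 F [-0.2 -0.1 -0. ]
617.5,211.7,60,100 t [0.0047 0.1012 0.0008] w [-0.0007 -0.0004 -0.003 ] rows>= 1.0
617.5,211.7,18.5,100 t [0.0051 0.1842 0.0007] w [-0.0007 -0.0004 -0.003 ] rows>= 1.8
```

>>> servo_tool --rows '[{"tx":0.006,"ty":0.04,"tz":0,"wx":0,"wy":0,"wz":-0.003,"grip":0.65},{"tx":0.006,"ty":0.1,"tz":0,"wx":0,"wy":0,"wz":-0.003,"grip":0.65},{"tx":0.006,"ty":0.15,"tz":0,"wx":0,"wy":0,"wz":-0.003,"grip":0.65},{"tx":0.006,"ty":0.184,"tz":0,"wx":0,"wy":0,"wz":-0.003,"grip":0.65},{"tx":0.006,"ty":0.184,"tz":0,"wx":0,"wy":0,"wz":-0.003,"grip":0.65},{"tx":0.006,"ty":0.184,"tz":0,"wx":0,"wy":0,"wz":-0.003,"grip":0.65},{"tx":0.006,"ty":0.184,"tz":0,"wx":0,"wy":0,"wz":-0.003,"grip":0},{"tx":0.006,"ty":0.184,"tz":0,"wx":0,"wy":0,"wz":-0.003,"grip":0}]'

```text
t: 7.15
tcp_pos: [0.6189, 0.2124, 0.0201]
ee_rot: [0.705, -0.704, -0.063, 0.061]
contact_force: [-0.3, -1.9, 6.1]
gripper_width: 0.0552
```

>>> servo_tool --rows '[{"tx":0,"ty":0,"tz":0,"wx":0,"wy":0,"wz":0,"grip":0.0},{"tx":0,"ty":0,"tz":0,"wx":0,"wy":0,"wz":0,"grip":0.0},{"tx":0,"ty":0,"tz":0,"wx":0,"wy":0,"wz":0,"grip":0.0}]'

```text
t: 7.45
tcp_pos: [0.6189, 0.2124, 0.0201]
ee_rot: [0.705, -0.704, -0.063, 0.061]
contact_force: [-1.4, -1.2, 6.7]
gripper_width: 0.0553
```

```bash
python3 plan.py 618,211.4,130,100 549.9,-33.5,130,69.9
```

```text
t 7.45 tcp [618.9 212.4  20.1] jaw yaw 100.0 y axis [ 0.002  0.001 -1.   ] q [ 0.21  0.62 -0.1   0.85  0.    0.03] w 55.3 F [-1.4 -1.2  6.7]
618,211.4,130,100 t [-0.0016 -0.2199 -0.0014] w [-0.0006  0.0003  0.0015] rows>= 2.2
549.9,-33.5,130,69.9 t [-0.221  -0.2208 -0.46  ] w [-0.001   0.3348  0.0013] rows>= 5.6
```

>>> servo_tool --rows '[{"tx":0,"ty":-0.06,"tz":0,"wx":0,"wy":0,"wz":0,"grip":0.0},{"tx":0,"ty":-0.15,"tz":0,"wx":0,"wy":0,"wz":0,"grip":0.0},{"tx":-0.03,"ty":-0.22,"tz":-0.06,"wx":0,"wy":0.06,"wz":0,"grip":0.0},{"tx":-0.07,"ty":-0.22,"tz":-0.15,"wx":0,"wy":0.13,"wz":0,"grip":0.0},{"tx":-0.11,"ty":-0.22,"tz":-0.24,"wx":0,"wy":0.2,"wz":0,"grip":0.0},{"tx":-0.16,"ty":-0.22,"tz":-0.33,"wx":0,"wy":0.27,"wz":0,"grip":0.0},{"tx":-0.2,"ty":-0.22,"tz":-0.41,"wx":0,"wy":0.335,"wz":0,"grip":0.0},{"tx":-0.221,"ty":-0.22,"tz":-0.46,"wx":0,"wy":0.335,"wz":0,"grip":0.0}]'

```text
t: 8.25
tcp_pos: [0.5484, -0.0361, 0.1293]
ee_rot: [0.696, -0.696, 0.125, -0.126]
contact_force: [2.0, 0.5, -1.4]
gripper_width: 0.0553
```

>>> servo_tool --rows '[{"tx":0,"ty":0,"tz":0,"wx":0,"wy":0,"wz":0,"grip":0.0},{"tx":0,"ty":0,"tz":0,"wx":0,"wy":0,"wz":0,"grip":0.0},{"tx":0,"ty":0,"tz":0,"wx":0,"wy":0,"wz":0,"grip":0.0}]'

```text
t: 8.55
tcp_pos: [0.5498, -0.0328, 0.1287]
ee_rot: [0.697, -0.696, 0.123, -0.123]
contact_force: [0.1, -0.1, -0.6]
gripper_width: 0.0555
```

```bash
python3 plan.py 550.2,-33.7,130,69.9 550.2,-33.7,69,69.9; python3 blob.py wrist 124 145 550 -33 75; python3 blob.py wrist 42 55 550 -33 75
```

```text
t 8.55 tcp [549.8 -32.8 128.7] jaw yaw 69.9 y axis [ 0.001  0.001 -1.   ] q [-0.21  0.37 -0.22  0.98  0.    0.14] w 55.5 F [ 0.1 -0.1 -0.6]
550.2,-33.7,130,69.9 t [ 0.0015 -0.0027 -0.0015] w [-0.0009  0.0004  0.0001] rows>= 0.0
550.2,-33.7,69,69.9 t [ 0.0015  0.1193 -0.0017] w [-0.0009  0.0004  0.0001] rows>= 1.2
wrist 7829 c [550.  -31.6] size [64.4 85.3] long yaw -19.7 z [124.9 132.3 133.8]
wrist 753 c [515.6 -21.8] size [55.4 12.7] long yaw 70.7 z [43.1 48.1 49.2]
```

>>> servo_tool --rows '[{"tx":0.0015,"ty":0.04,"tz":-0.0016,"wx":0,"wy":0,"wz":0,"grip":0.0},{"tx":0.0015,"ty":0.09,"tz":-0.0016,"wx":0,"wy":0,"wz":0,"grip":0.0},{"tx":0.0015,"ty":0.112,"tz":-0.0016,"wx":0,"wy":0,"wz":0,"grip":0.0},{"tx":0.0015,"ty":0.118,"tz":-0.0016,"wx":0,"wy":0,"wz":0,"grip":0.0},{"tx":0.0015,"ty":0.119,"tz":-0.0016,"wx":0,"wy":0,"wz":0,"grip":0.0},{"tx":0.0015,"ty":0.119,"tz":-0.0016,"wx":0,"wy":0,"wz":0,"grip":0.0}]'

```text
t: 9.25
tcp_pos: [0.5504, -0.0343, 0.0696]
ee_rot: [0.697, -0.696, 0.123, -0.124]
contact_force: [0.4, 0.4, -1.5]
gripper_width: 0.0553
```

```bash
python3 plan.py 550.2,-33.7,68,69.9
```

```text
t 9.25 tcp [550.4 -34.3  69.6] jaw yaw 69.9 y axis [ 0.001  0.001 -1.   ] q [-0.21  0.42 -0.32  0.84  0.    0.14] w 55.3 F [ 0.4  0.4 -1.5]
550.2,-33.7,68,69.9 t [-0.0008  0.0032  0.0011] w [-0.0008 -0.      0.0004] rows>= 0.0
```

>>> servo_tool --rows '[{"tx":-0.0008,"ty":0.003,"tz":0.001,"wx":0,"wy":0,"wz":0,"grip":0.0},{"tx":-0.0008,"ty":0.003,"tz":0.001,"wx":0,"wy":0,"wz":0,"grip":0.0},{"tx":-0.0008,"ty":0.003,"tz":0.001,"wx":0,"wy":0,"wz":0,"grip":0.45},{"tx":-0.0008,"ty":0.003,"tz":0.001,"wx":0,"wy":0,"wz":0,"grip":0.65},{"tx":-0.0008,"ty":0.003,"tz":0.001,"wx":0,"wy":0,"wz":0,"grip":0.65},{"tx":-0.0008,"ty":-0.04,"tz":0.001,"wx":0,"wy":0,"wz":0,"grip":0.65},{"tx":-0.0008,"ty":-0.12,"tz":0.001,"wx":0,"wy":0,"wz":0,"grip":0.65},{"tx":-0.0008,"ty":-0.16,"tz":0.001,"wx":0,"wy":0,"wz":0,"grip":0.65}]'

```text
t: 10.05
tcp_pos: [0.5502, -0.034, 0.1513]
ee_rot: [0.697, -0.696, 0.123, -0.124]
contact_force: [1.0, 0.1, 0.1]
gripper_width: 0.0707
```

>>> servo_tool --rows '[{"tx":0,"ty":0,"tz":0,"wx":0,"wy":0,"wz":0,"grip":0.2},{"tx":0,"ty":0,"tz":0,"wx":0,"wy":0,"wz":0,"grip":0.2}]'

```text
t: 10.25
tcp_pos: [0.5496, -0.0339, 0.1486]
ee_rot: [0.697, -0.696, 0.123, -0.124]
contact_force: [0.6, -0.3, -0.9]
gripper_width: 0.0515
```

```bash
for c in wrist top scene; do python3 blob.py $c 66 80 550 -33 75; done; python3 plan.py 634.4,-212,150,80.2
```

```text
wrist 2540 c [549.5 -34.7] size [55.6 84.9] long yaw -19.9 z [67.2 72.  73.3]
top 99 c [548.5 -32.5] size [55.8 83.6] long yaw -20.0 z [67.7 71.3 73.2]
scene 263 c [551.  -35.4] size [58.4 86.9] long yaw -19.6 z [66.9 70.9 74.2]
t 10.4 tcp [549.1 -33.8 147.7] jaw yaw 69.9 y axis [-0.002  0.002 -1.   ] q [-0.21  0.35 -0.19  1.03  0.    0.14] w 51.1 F [0.2 0.3 0.4]
634.4,-212,150,80.2 t [ 0.2829 -0.0055 -0.276 ] w [-0.0007 -0.1146 -0.0014] rows>= 4.0
```

Pile is square: rim at 72 mm and within about 1.5 mm of the base. Now the lids.

>>> servo_tool --rows '[{"tx":0.06,"ty":0,"tz":-0.06,"wx":0,"wy":-0.04,"wz":0,"grip":0.1},{"tx":0.13,"ty":0,"tz":-0.13,"wx":0,"wy":-0.08,"wz":0,"grip":0.1},{"tx":0.2,"ty":0,"tz":-0.2,"wx":0,"wy":-0.115,"wz":0,"grip":0.1},{"tx":0.26,"ty":0,"tz":-0.25,"wx":0,"wy":-0.115,"wz":0,"grip":0.1},{"tx":0.283,"ty":0,"tz":-0.276,"wx":0,"wy":-0.115,"wz":0,"grip":0.1},{"tx":0.283,"ty":0,"tz":-0.276,"wx":0,"wy":-0.115,"wz":0,"grip":0.1},{"tx":0.283,"ty":0,"tz":-0.276,"wx":0,"wy":-0.115,"wz":0,"grip":0.1},{"tx":0.283,"ty":0,"tz":-0.276,"wx":0,"wy":-0.115,"wz":0,"grip":0.1}]'

```text
t: 11.2
tcp_pos: [0.6346, -0.2111, 0.1483]
ee_rot: [0.705, -0.704, 0.06, -0.06]
contact_force: [0.1, -0.1, 0.1]
gripper_width: 0.0469
```

```bash
python3 plan.py 634.4,-212,58,80.2; for c in wrist top scene; do python3 blob.py $c 60 75 634 -212 40; done; python3 blob.py wrist 10 20 634 -212 75 ; python3 blob.py wrist 33 45 634 -212 75 pics/wl.png
```

```text
t 11.2 tcp [ 634.6 -211.1  148.3] jaw yaw 80.3 y axis [-0.001  0.002 -1.   ] q [-0.44  0.55  0.15  1.18  0.   -0.27] w 46.9 F [ 0.1 -0.1  0.1]
634.4,-212,58,80.2 t [ 1.000e-04  1.806e-01 -2.200e-03] w [-0.001   0.0008 -0.0007] rows>= 1.8
wrist 656 c [ 634.8 -212.4] size [14.  20.2] long yaw -10.2 z [63.3 67.  68.1]
top 56 c [ 633.9 -211.5] size [14.6 18.8] long yaw -1.7 z [62.  66.1 67.9]
scene 80 c [ 634.9 -213.7] size [14.2 21. ] long yaw -6.5 z [61.9 67.1 69.3]
wrist 6542 c [ 635.3 -212.8] size [63.4 92.8] long yaw -10.3 z [13.9 15.3 16.5]
wrist 1126 c [ 634.9 -212.3] size [32.  38.4] long yaw -10.1 z [35.7 39.2 40.5]
```

View pics/wl.png

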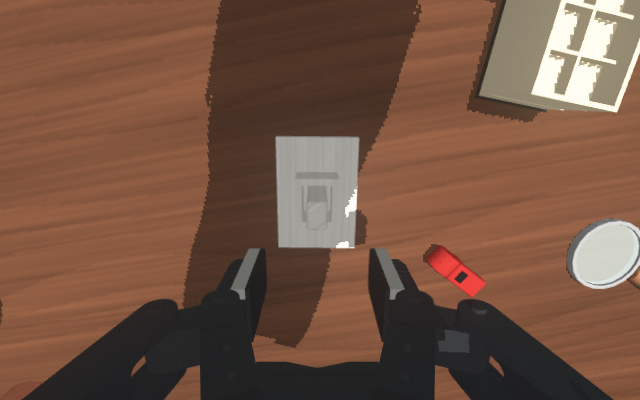

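The wrist view shows the lid post top near (317,215), the sleeve around it and the plate at (317,192). The whistle at (455,270) is clear of the fingers. I'll grasp the post at (634.8, -212.4), jaw yaw 79.8°.

>>> servo_tool --rows '[{"tx":0.001,"ty":0.05,"tz":-0.0028,"wx":0,"wy":0.0045,"wz":0,"grip":0.0},{"tx":0.001,"ty":0.11,"tz":-0.0028,"wx":0,"wy":0.0045,"wz":0,"grip":0.0},{"tx":0.001,"ty":0.155,"tz":-0.0028,"wx":0,"wy":0.0045,"wz":0,"grip":-0.2},{"tx":0.001,"ty":0.178,"tz":-0.0028,"wx":0,"wy":0.0045,"wz":0,"grip":-0.3},{"tx":0.001,"ty":0.178,"tz":-0.0028,"wx":0,"wy":0.0045,"wz":0,"grip":-0.3},{"tx":0.001,"ty":0.178,"tz":-0.0028,"wx":0,"wy":0.0045,"wz":0,"grip":-0.3}]'

```text
t: 12.05
tcp_pos: [0.6358, -0.2136, 0.0606]
ee_rot: [0.705, -0.704, 0.062, -0.063]
contact_force: [-0.0, -1.1, -0.0]
gripper_width: 0.03
```

```bash
python3 plan.py 634.8,-212.4,58.5,79.8
```

```text
t 12.05 tcp [ 635.8 -213.6   60.6] jaw yaw 79.8 y axis [ 0.001  0.001 -1.   ] q [-0.45  0.61  0.01  0.97  0.   -0.27] w 30.0 F [-0.  -1.1 -0. ]
634.8,-212.4,58.5,79.8 t [-0.0023  0.0041  0.002 ] w [-0.0006  0.0004  0.0005] rows>= 0.1
```

>>> servo_tool --rows '[{"tx":-0.002,"ty":0.003,"tz":0.002,"wx":0,"wy":0,"wz":0,"grip":-0.3},{"tx":-0.002,"ty":0.003,"tz":0.002,"wx":0,"wy":0,"wz":0,"grip":-0.3},{"tx":-0.002,"ty":0.003,"tz":0.002,"wx":0,"wy":0,"wz":0,"grip":-1},{"tx":-0.002,"ty":0.003,"tz":0.002,"wx":0,"wy":0,"wz":0,"grip":-1},{"tx":-0.002,"ty":0.003,"tz":0.002,"wx":0,"wy":0,"wz":0,"grip":-1},{"tx":-0.002,"ty":0.003,"tz":0.002,"wx":0,"wy":0,"wz":0,"grip":-1},{"tx":-0.002,"ty":0.003,"tz":0.002,"wx":0,"wy":0,"wz":0,"grip":-1},{"tx":-0.002,"ty":0.003,"tz":0.002,"wx":0,"wy":0,"wz":0,"grip":-1}]' --squeeze 50

```text
t: 12.85
tcp_pos: [0.6348, -0.2124, 0.0587]
ee_rot: [0.705, -0.704, 0.062, -0.063]
contact_force: [-1.7, 1.2, 6.2]
gripper_width: 0.0132
```

```bash
python3 plan.py 634.8,-212.4,155,79.8 549.6,-34,155,69.9
```

```text
t 12.85 tcp [ 634.8 -212.4   58.7] jaw yaw 79.8 y axis [ 0.001  0.001 -1.   ] q [-0.44  0.61  0.    0.97  0.   -0.27] w 13.2 F [-1.7  1.2  6.2]
634.8,-212.4,155,79.8 t [ 0.0002 -0.1927  0.0002] w [-0.0007  0.0004  0.0004] rows>= 1.9
549.6,-34,155,69.9 t [-0.2305 -0.1925  0.3214] w [-0.0007  0.1104  0.0003] rows>= 4.4
```

>>> servo_tool --rows '[{"tx":0,"ty":-0.02,"tz":0,"wx":0,"wy":0,"wz":0,"grip":-1},{"tx":0,"ty":-0.06,"tz":0,"wx":0,"wy":0,"wz":0,"grip":-1},{"tx":0,"ty":-0.11,"tz":0,"wx":0,"wy":0,"wz":0,"grip":-1},{"tx":0,"ty":-0.16,"tz":0,"wx":0,"wy":0,"wz":0,"grip":-1},{"tx":0,"ty":-0.19,"tz":0,"wx":0,"wy":0,"wz":0,"grip":-1},{"tx":-0.02,"ty":-0.193,"tz":0.03,"wx":0,"wy":0.01,"wz":0,"grip":-1},{"tx":-0.05,"ty":-0.193,"tz":0.07,"wx":0,"wy":0.03,"wz":0,"grip":-1},{"tx":-0.09,"ty":-0.193,"tz":0.12,"wx":0,"wy":0.05,"wz":0,"grip":-1}]'

```text
t: 13.65
tcp_pos: [0.6007, -0.1454, 0.1551]
ee_rot: [0.702, -0.701, 0.091, -0.091]
contact_force: [-0.1, 0.1, -1.1]
gripper_width: 0.0127
```

>>> servo_tool --rows '[{"tx":-0.04,"ty":0,"tz":0.05,"wx":0,"wy":0.02,"wz":0,"grip":-1},{"tx":-0.07,"ty":0,"tz":0.1,"wx":0,"wy":0.035,"wz":0,"grip":-1},{"tx":-0.1,"ty":0,"tz":0.15,"wx":0,"wy":0.05,"wz":0,"grip":-1},{"tx":-0.12,"ty":0,"tz":0.18,"wx":0,"wy":0.06,"wz":0,"grip":-1},{"tx":-0.12,"ty":0,"tz":0.19,"wx":0,"wy":0.06,"wz":0,"grip":-1},{"tx":-0.12,"ty":0,"tz":0.19,"wx":0,"wy":0.06,"wz":0,"grip":-1},{"tx":-0.12,"ty":0,"tz":0.19,"wx":0,"wy":0.06,"wz":0,"grip":-1}]'

```text
t: 14.35
tcp_pos: [0.5673, -0.039, 0.155]
ee_rot: [0.697, -0.696, 0.123, -0.123]
contact_force: [0.6, -0.3, -1.4]
gripper_width: 0.0132
```

```bash
python3 plan.py 549.6,-34,155,69.9 549.6,-34,126,69.9; python3 blob.py wrist 60 75 550 -33 85;python3 blob.py wrist 100 120 550 -33 85; python3 blob.py scene 100 120 550 -33 85 pics/sc.png; python3 -c "
import cv2; im=cv2.imread('pics/sc.png')[160:360,130:420]; cv2.imwrite('pics/scz.png',cv2.resize(im,None,fx=2.5,fy=2.5))"
```

```text
t 14.35 tcp [567.3 -39.  155. ] jaw yaw 69.9 y axis [ 0.     0.001 -1.   ] q [-0.21  0.38 -0.13  1.07  0.    0.14] w 13.2 F [ 0.6 -0.3 -1.4]
549.6,-34,155,69.9 t [-0.0367 -0.0001 -0.0027] w [-0.0006  0.0003  0.    ] rows>= 0.4
549.6,-34,126,69.9 t [-0.0367  0.0579 -0.0028] w [-0.0006  0.0003  0.    ] rows>= 0.7
wrist 1092 c [520.3 -24.1] size [55.6 22.5] long yaw 70.2 z [61.5 71.9 73.3]
wrist 9725 c [568.1 -42.6] size [63.9 93.4] long yaw -20.2 z [110.2 111.5 112.8]
scene 674 c [568.9 -43. ] size [66.2 94.7] long yaw -20.6 z [105.6 111.2 115.8]
```

View pics/scz.png

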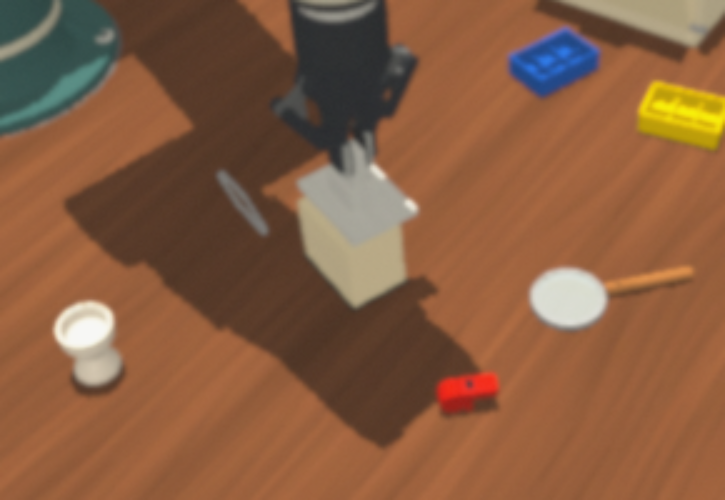

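The scene crop shows the lids nested and level in the gripper. They are still about 18 mm short of the pile centre, the pile is square, and the bystanders have not moved. Aligning over the pile next.

>>> servo_tool --rows '[{"tx":-0.015,"ty":0,"tz":-0.002,"wx":0,"wy":0,"wz":0,"grip":-1},{"tx":-0.03,"ty":0,"tz":-0.0035,"wx":0,"wy":0,"wz":0,"grip":-1},{"tx":-0.0365,"ty":0,"tz":-0.0035,"wx":0,"wy":0,"wz":0,"grip":-1},{"tx":-0.0365,"ty":0.01,"tz":-0.0035,"wx":0,"wy":0,"wz":0,"grip":-1},{"tx":-0.0365,"ty":0.025,"tz":-0.0035,"wx":0,"wy":0,"wz":0,"grip":-1},{"tx":-0.0365,"ty":0.03,"tz":-0.0035,"wx":0,"wy":0,"wz":0,"grip":-1},{"tx":-0.0365,"ty":0.03,"tz":-0.0035,"wx":0,"wy":0,"wz":0,"grip":-1},{"tx":-0.0365,"ty":0.03,"tz":-0.0035,"wx":0,"wy":0,"wz":0,"grip":-1}]'

```text
t: 15.3
tcp_pos: [0.5492, -0.0338, 0.1397]
ee_rot: [0.697, -0.696, 0.123, -0.123]
contact_force: [0.3, 1.4, -1.2]
gripper_width: 0.0128
```

```bash
python3 plan.py 549.6,-34.4,132,69.9 549.6,-34.4,125.5,69.9; python3 blob.py wrist 86 102 550 -33 85; python3 blob.py wrist 60 75 550 -33 85
```

```text
t 15.3 tcp [549.2 -33.8 139.7] jaw yaw 69.9 y axis [-0.     0.001 -1.   ] q [-0.21  0.36 -0.2   1.01  0.    0.14] w 12.8 F [ 0.3  1.4 -1.2]
549.6,-34.4,132,69.9 t [ 0.0012  0.0154 -0.001 ] w [-0.0007  0.0003 -0.0004] rows>= 0.2
549.6,-34.4,125.5,69.9 t [ 0.0012  0.0284 -0.001 ] w [-0.0007  0.0003 -0.0004] rows>= 0.3
wrist 9597 c [550.  -37.1] size [64.1 93.1] long yaw -20.2 z [95.  96.4 97.6]
wrist 257 c [509.9 -20.4] size [55.4  0.5] long yaw 70.2 z [60.8 65.2 69.7]
```

>>> servo_tool --rows '[{"tx":0.001,"ty":0.01,"tz":-0.0012,"wx":0,"wy":0,"wz":0,"grip":-1},{"tx":0.001,"ty":0.018,"tz":-0.0012,"wx":0,"wy":0,"wz":0,"grip":-1},{"tx":0.001,"ty":0.024,"tz":-0.0012,"wx":0,"wy":0,"wz":0,"grip":-1},{"tx":0.001,"ty":0.028,"tz":-0.0012,"wx":0,"wy":0,"wz":0,"grip":-1},{"tx":0.001,"ty":0.029,"tz":-0.0012,"wx":0,"wy":0,"wz":0,"grip":-1},{"tx":0.001,"ty":0.029,"tz":-0.0012,"wx":0,"wy":0,"wz":0,"grip":-1},{"tx":0.001,"ty":0.029,"tz":-0.0012,"wx":0,"wy":0,"wz":0,"grip":-1}]'

```text
t: 16.1
tcp_pos: [0.5494, -0.0344, 0.1254]
ee_rot: [0.697, -0.696, 0.123, -0.123]
contact_force: [0.9, -0.2, -1.4]
gripper_width: 0.0131
```

```bash
python3 plan.py 549.6,-34.4,125,69.9;  python3 blob.py wrist 75 89 550 -33 85
```

```text
t 16.1 tcp [549.4 -34.4 125.4] jaw yaw 69.9 y axis [ 0.     0.001 -1.   ] q [-0.21  0.37 -0.23  0.97  0.    0.14] w 13.1 F [ 0.9 -0.2 -1.4]
549.6,-34.4,125,69.9 t [0.0004 0.0008 0.0002] w [-0.0007  0.0003 -0.0002] rows>= 0.0
wrist 9611 c [550.4 -37.8] size [63.9 93.2] long yaw -20.0 z [80.8 82.1 83.3]
```

>>> servo_tool --rows '[{"tx":0,"ty":0.001,"tz":0,"wx":0,"wy":0,"wz":0,"grip":-1},{"tx":0,"ty":0.002,"tz":0,"wx":0,"wy":0,"wz":0,"grip":-1},{"tx":0,"ty":0.002,"tz":0,"wx":0,"wy":0,"wz":0,"grip":-1},{"tx":0,"ty":0.002,"tz":0,"wx":0,"wy":0,"wz":0,"grip":-1}]'

```text
t: 16.55
tcp_pos: [0.5495, -0.0344, 0.1246]
ee_rot: [0.697, -0.696, 0.123, -0.123]
contact_force: [-1.3, 0.2, 5.1]
gripper_width: 0.013
```

>>> servo_tool --rows '[{"tx":0,"ty":0,"tz":0,"wx":0,"wy":0,"wz":0,"grip":-0.5},{"tx":0,"ty":0,"tz":0,"wx":0,"wy":0,"wz":0,"grip":-0.2},{"tx":0,"ty":0,"tz":0,"wx":0,"wy":0,"wz":0,"grip":-0.2},{"tx":0,"ty":-0.03,"tz":0,"wx":0,"wy":0,"wz":0,"grip":-0.1},{"tx":0,"ty":-0.06,"tz":0,"wx":0,"wy":0,"wz":0,"grip":0},{"tx":0,"ty":-0.06,"tz":0,"wx":0,"wy":0,"wz":0,"grip":0.1},{"tx":0,"ty":-0.06,"tz":0,"wx":0,"wy":0,"wz":0,"grip":0.1},{"tx":0,"ty":-0.06,"tz":0,"wx":0,"wy":0,"wz":0,"grip":0.1}]'

```text
t: 17.35
tcp_pos: [0.549, -0.0344, 0.1536]
ee_rot: [0.697, -0.696, 0.124, -0.123]
contact_force: [0.7, 0.2, -0.3]
gripper_width: 0.0471
```

```bash
python3 blob.py wrist 75 89 550 -33 85;  python3 blob.py wrist 128 140 550 -33 40; python3 blob.py wrist 100 109 550 -33 40; python3 blob.py scene 128 140 550 -33 40;python3 plan.py 549.6,-34.4,98,69.9;
```

```text
wrist 10012 c [550.1 -37.6] size [63.7 92.6] long yaw -20.0 z [80.1 81.3 82.4]
wrist 1078 c [549.2 -34.9] size [13.7 19.7] long yaw -19.8 z [130.5 133.  134.2]
wrist 1907 c [550.  -37.3] size [32.  38.8] long yaw -20.0 z [101.6 105.2 106.4]
scene 50 c [551.4 -37.1] size [13.7 23.6] long yaw -23.3 z [129.5 132.9 135.6]
t 17.55 tcp [549.2 -34.4 153.9] jaw yaw 69.9 y axis [-0.001  0.001 -1.   ] q [-0.21  0.35 -0.17  1.05  0.    0.14] w 47.3 F [ 0.  -1.2  0.3]
549.6,-34.4,98,69.9 t [0.001  0.1117 0.0002] w [-0.0007  0.0003 -0.0008] rows>= 1.1
```

The lids are seated and released: post top at 133.0 mm, plate at 81.3 mm, sleeve about 2.5 mm off-centre from the post. I'll lower round the sleeve.

>>> servo_tool --rows '[{"tx":0.001,"ty":0.03,"tz":-0.001,"wx":0,"wy":0,"wz":0,"grip":0.2},{"tx":0.001,"ty":0.06,"tz":-0.001,"wx":0,"wy":0,"wz":0,"grip":0.2},{"tx":0.001,"ty":0.085,"tz":-0.001,"wx":0,"wy":0,"wz":0,"grip":0.1},{"tx":0.001,"ty":0.1,"tz":-0.001,"wx":0,"wy":0,"wz":0,"grip":0.05},{"tx":0.001,"ty":0.108,"tz":-0.001,"wx":0,"wy":0,"wz":0,"grip":0.0},{"tx":0.001,"ty":0.109,"tz":-0.001,"wx":0,"wy":0,"wz":0,"grip":0.0},{"tx":0.001,"ty":0.109,"tz":-0.001,"wx":0,"wy":0,"wz":0,"grip":0.0},{"tx":0.001,"ty":0.109,"tz":-0.001,"wx":0,"wy":0,"wz":0,"grip":0.0}]'

```text
t: 18.35
tcp_pos: [0.55, -0.0351, 0.1003]
ee_rot: [0.697, -0.696, 0.123, -0.123]
contact_force: [0.5, 0.0, 0.8]
gripper_width: 0.0425
```

```bash
python3 plan.py 549.5,-35.2,99,69.9; python3 blob.py wrist 75 89 550 -33 85 pics/ws.png; python3 blob.py wrist 128 140 550 -33 40
```

```text
t 18.35 tcp [550.  -35.1 100.3] jaw yaw 69.9 y axis [ 0.001  0.001 -1.   ] q [-0.21  0.39 -0.27  0.91  0.    0.14] w 42.5 F [0.5 0.  0.8]
549.5,-35.2,99,69.9 t [-0.0008  0.0026 -0.0005] w [-0.0008  0.0003  0.0002] rows>= 0.0
wrist 13201 c [550.2 -37.7] size [63.9 92.8] long yaw -20.2 z [79.9 81.3 82.6]
wrist 2220 c [549.4 -35.1] size [13.8 20.7] long yaw -20.2 z [129.8 133.1 134.1]
```

View pics/ws.png

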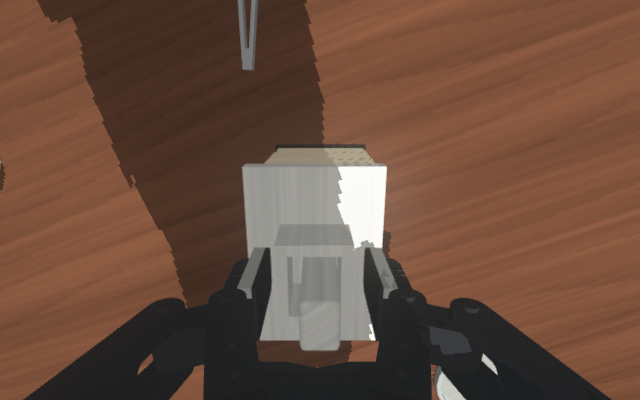

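The wrist view shows the fingers either side of the sleeve (x about 255 to 380), above the plate, with the post at (320,300) between them. Closing on the sleeve.

>>> servo_tool --rows '[{"tx":0,"ty":0.001,"tz":0,"wx":0,"wy":0,"wz":0,"grip":-0.15},{"tx":0,"ty":0.001,"tz":0,"wx":0,"wy":0,"wz":0,"grip":-0.25},{"tx":0,"ty":0.001,"tz":0,"wx":0,"wy":0,"wz":0,"grip":-0.6},{"tx":0,"ty":0.001,"tz":0,"wx":0,"wy":0,"wz":0,"grip":-0.6},{"tx":0,"ty":0.001,"tz":0,"wx":0,"wy":0,"wz":0,"grip":-0.6},{"tx":0,"ty":0.001,"tz":0,"wx":0,"wy":0,"wz":0,"grip":-0.6}]' --squeeze 40

```text
t: 19.05
tcp_pos: [0.5498, -0.0351, 0.0996]
ee_rot: [0.697, -0.696, 0.123, -0.123]
contact_force: [-2.2, -0.8, 5.2]
gripper_width: 0.0315
```

```bash
python3 plan.py 549.6,-35.2,125,69.9; python3 blob.py wrist 75 89 550 -33 85; python3 blob.py wrist 128 140 550 -33 40;  python3 blob.py wrist 102 109 550 -33 40
```

```text
t 19.05 tcp [549.8 -35.1  99.6] jaw yaw 69.9 y axis [ 0.     0.001 -1.   ] q [-0.21  0.39 -0.27  0.91  0.    0.14] w 31.5 F [-2.2 -0.8  5.2]
549.6,-35.2,125,69.9 t [-0.0003 -0.0509 -0.0002] w [-0.0006  0.0003 -0.    ] rows>= 0.5
wrist 11582 c [550.5 -36.5] size [64.  92.6] long yaw -20.2 z [79.7 81.3 82.7]
wrist 2237 c [549.1 -34.9] size [13.8 20.9] long yaw -20.7 z [129.8 133.  134.1]
wrist 3376 c [551.6 -33.7] size [37.7 39.6] long yaw -20.5 z [103.1 105.3 106.6]
```

>>> servo_tool --rows '[{"tx":0,"ty":-0.01,"tz":0,"wx":0,"wy":0,"wz":0,"grip":-0.6},{"tx":0,"ty":-0.025,"tz":0,"wx":0,"wy":0,"wz":0,"grip":-0.6},{"tx":0,"ty":-0.04,"tz":0,"wx":0,"wy":0,"wz":0,"grip":-0.6},{"tx":0,"ty":-0.04,"tz":0,"wx":0,"wy":0,"wz":0,"grip":-0.6}]'

```text
t: 19.6
tcp_pos: [0.5503, -0.0352, 0.1206]
ee_rot: [0.697, -0.696, 0.123, -0.124]
contact_force: [-0.2, 0.6, -1.0]
gripper_width: 0.0312
```

```bash
python3 plan.py 549.8,-35.1,186,69.9; python3 blob.py wrist 95 108 550 -33 85; python3 blob.py wrist 130 140 550 -33 40;python3 blob.py scene 130 140 550 -33 40
```

```text
t 19.6 tcp [550.3 -35.2 120.6] jaw yaw 69.9 y axis [ 0.002  0.001 -1.   ] q [-0.21  0.37 -0.23  0.96  0.    0.14] w 31.2 F [-0.2  0.6 -1. ]
549.8,-35.1,186,69.9 t [-0.0008 -0.1309 -0.    ] w [-0.0009  0.0004  0.0008] rows>= 1.3
wrist 11780 c [551.2 -36.5] size [63.9 92.7] long yaw -20.2 z [101.  102.3 103.5]
wrist 1665 c [550.7 -32.9] size [37.2 23.7] long yaw 68.9 z [131.1 133.1 134.2]
scene 61 c [551.3 -37.1] size [19.7 43.2] long yaw -67.0 z [130.5 133.3 136.9]
```

>>> servo_tool --rows '[{"tx":0,"ty":-0.015,"tz":0,"wx":0,"wy":0,"wz":0,"grip":-0.6},{"tx":-0.0005,"ty":-0.035,"tz":0,"wx":0,"wy":0,"wz":0,"grip":-0.6},{"tx":-0.0005,"ty":-0.055,"tz":0,"wx":0,"wy":0,"wz":0,"grip":-0.6},{"tx":-0.0005,"ty":-0.075,"tz":0,"wx":0,"wy":0,"wz":0,"grip":-0.6},{"tx":-0.0005,"ty":-0.095,"tz":0,"wx":0,"wy":0,"wz":0,"grip":-0.6},{"tx":-0.0005,"ty":-0.115,"tz":0,"wx":0,"wy":0,"wz":0,"grip":-0.6},{"tx":-0.0005,"ty":-0.128,"tz":0,"wx":0,"wy":0,"wz":0,"grip":-0.6},{"tx":-0.0005,"ty":-0.131,"tz":0,"wx":0,"wy":0,"wz":0,"grip":-0.6}]'

```text
t: 20.55
tcp_pos: [0.5497, -0.0351, 0.1857]
ee_rot: [0.697, -0.696, 0.123, -0.124]
contact_force: [0.2, -0.6, -1.8]
gripper_width: 0.031
```

>>> servo_tool --rows '[{"tx":0,"ty":0,"tz":0,"wx":0,"wy":0,"wz":0,"grip":-0.6},{"tx":0,"ty":0,"tz":0,"wx":0,"wy":0,"wz":0,"grip":-0.6},{"tx":0,"ty":0,"tz":0,"wx":0,"wy":0,"wz":0,"grip":-0.6},{"tx":0,"ty":0,"tz":0,"wx":0,"wy":0,"wz":0,"grip":-0.6},{"tx":0,"ty":0,"tz":0,"wx":0,"wy":0,"wz":0,"grip":-0.6},{"tx":0,"ty":0,"tz":0,"wx":0,"wy":0,"wz":0,"grip":-0.6}]'

```text
t: 21.15
tcp_pos: [0.5494, -0.035, 0.1847]
ee_rot: [0.697, -0.696, 0.123, -0.123]
contact_force: [-0.2, -1.0, -0.8]
gripper_width: 0.0313
```

```bash
python3 plan.py 549.8,-35.1,186,69.9; python3 blob.py wrist 155 180 550 -33 85; python3 blob.py scene 74 82 550 -33 75;python3 blob.py scene 120 136 550 -33 40;python3 blob.py scene 155 180 550 -33 85 pics/sf.png; python3 -c "
import cv2; im=cv2.imread('pics/sf.png')[160:360,130:420]; cv2.imwrite('pics/sfz.png',cv2.resize(im,None,fx=2.5,fy=2.5,interpolation=cv2.INTER_CUBIC))"
```

```text
t 21.15 tcp [549.4 -35.  184.7] jaw yaw 69.9 y axis [-0.     0.001 -1.   ] q [-0.21  0.33 -0.11  1.12  0.    0.14] w 31.3 F [-0.2 -1.  -0.8]
549.8,-35.1,186,69.9 t [ 0.0008 -0.0025  0.0002] w [-0.0007  0.0003 -0.0004] rows>= 0.0
wrist 13203 c [550.3 -36.4] size [64.  92.7] long yaw -20.0 z [165.2 166.5 175.6]
scene 527 c [550.3 -36.2] size [54.5 85.1] long yaw -20.0 z [75.2 78.2 80.7]
scene 2 c [560.3 -42.4] size [5.4 0. ] long yaw 74.6 z [121.  121.2 121.4]
scene 695 c [551.7 -37.3] size [65.6 97.8] long yaw -19.8 z [160.7 166.6 176.8]
```

View pics/sfz.png

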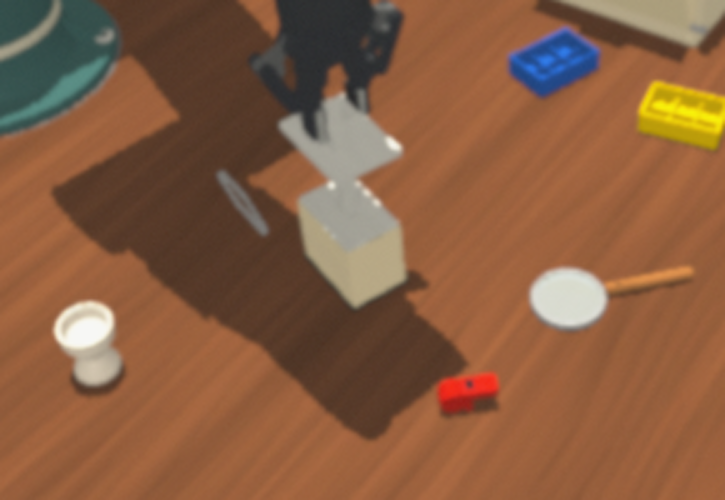

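The scene crop shows the inner lid flat on the pile, the outer lid held level well above the post, and the bystanders unmoved. Handing in.

```bash
python3 -c "
from rig import monitor,order
o=monitor.get_obs(); print(o['t'],abs(o['qd']).max()); print(order.hand_in())"
```

```text
21.35 0.0010646698968466047
the job is handed in; nothing more can be done
None
```

I finished the sequence and handed in at t ≈ 21.4 s of the 64 s allowed. The interface gives no verdict, so what follows is from my own measurements.

I stacked both loose trays on the base tray. I then carried the nested lids by the post, seated them, and let go. Finally I gripped the outer lid by its sleeve and lifted it straight up.

- **Pile:** the top tray's rim was at 72 mm, and both trays were within about 2 mm and 0.5° of the base position.
- **Inner lid:** its plate top was at 78.2 mm and the post top at 133.0 mm, both as expected when seated. I last measured the post just after the lift began. After the full lift it could not be measured separately.
- **Outer lid:** it is level, with its origin about 91 mm above the inner lid's and within a few millimetres sideways. The arm was still at hand-in, and the gripper read 31.3 mm across the 32 mm sleeve.
- **Bystanders:** the egg cup, tweezers, whistle and magnifier showed no movement. The pill bottles were outside that last view, but the arm never went near the bin after its first move.

Three things disagreed or went wrong:

- **Camera offset:** the cameras differed by 1–3 mm on position, so I placed mainly by the wrist camera.
- **Lid slip:** the outer lid shifted about 3 mm on the inner one during the carry, within its play. Closing on the sleeve slid it partway back.
- **Refused move:** one early call was refused because its rows left out values, and nothing moved.

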